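Set the glaze dispenser's dose sleeve

TASK

On the glaze dispenser with the wide, squat jar, turn the black dose sleeve to 4, so that the fourth of its white bars, counted from the shortest, stands at the white pointer and the sleeve sits in its click. Leave the dose on the tall, slim jar's dispenser as it is.

Things in the scene. Friction and masses are not known exactly. Their poses are not given: they have to be found in the camera images.
- wide_sleeve (a joint): Dose of the wide jar, rad: turn of its black sleeve (skirt 88 mm across, 10 thick; round grip 52 across, 40 tall on it). Grows turning CLOCKWISE seen from above, 0.419 (24 deg) a click, stops at 0 (dose 1) and 2.094 (dose 6); dose 4 = 1.257. Six white bars on the skirt, 3 mm (1) to 16 mm (6) long. Starts at 1, 2 or 3; about 0.1 N m; when let go it falls into the nearest click.
- wide_grip (a point): Point to grip on the sleeve's upright axis, 24 mm above the skirt's top, 16 below the grip's top, 158 above the table; grip from above at any yaw. z up, x to the fixed white pointer, which is outside the skirt, level with its top; spout on the far side, lower. A fixed stem 34 mm across rises amid the grip, ending 46 mm above this point. The jar, 120 mm across on a 150 mm square plate, is fixed.
- slim_jar: The other dispenser, to be left alone: the same head on a tall, slim jar 84 mm across, fixed on a 110 mm square plywood plate; its stem ends 246 mm above the table. Origin: on the jar's axis at the table surface, z up, x towards its pointer.
- slim_first_bar (a point): Outer end of the shortest bar (dose 1) on the slim jar's sleeve, on top of the skirt, 42 mm from its axis; it turns with that sleeve (one click moves it 17 mm).

How it is judged:
At the end, for the whole second after the job is handed in: The wide jar's sleeve rests at dose 4 (within 10 degrees), and the slim jar's sleeve is still on the dose it had (its first bar within 12 mm of where it was, less than a click) (value of joint wide_sleeve between 1.082 and 1.432 rad and velocity of joint wide_sleeve between -0.05 and 0.05 rad/s and distance of slim_first_bar from where it was at the start of the episode below 0.012 m); the robot touches nothing.
It fails at once if the slim jar's dose sleeve is turned (distance of slim_first_bar from where it was at the start of the episode above 0.012 m).
It also fails if it takes over 32 s, if anything falls off the work surface, if the arm or the gripper's body presses on something with over 40 N, if the wrist force passes 120 N, or if a joint passes its speed limit or range.

ROBOT

A 6-joint arm with a two-finger parallel gripper is mounted at the origin on the work surface. World frame = base frame: x ahead of the robot, y to its left, z up, the work surface at z = 0. Lengths are in m, angles in rad, forces in N, time in s.
With the tool pointing down it reaches from about 0.25 to 0.775 m from the base axis. Payload 4 kg.
Tool frame: the origin (TCP) lies midway between the tips of the shut fingers; the grasp point (between the pads) lies 19 mm behind it (robot.tcp_to_grasp is the z of the grasp point in the tool frame, in m); z points along the fingers, y is the line along which they close (so a half turn about z gives the same grasp; the last joint's range is limited). The gripper opens to 94 mm and grips with 3 to 60 N. Pads are 16 mm wide; open, the fingers measure 119 mm over their backs; the gripper's body (75 mm by 177 mm) begins 78 mm behind the grasp point.
Start: joints at [-1.451, 0.087, 1.371, -0, 1.684, -0.103], TCP at [0.122, -0.536, 0.206] pointing down, gripper open.
Joint ranges: [-3.1, 3.1], [-0.76, 2.03], [0.27, 2.55], [-1.08, 4.22], [0.17, 2.65], [-2.57, 2.57]. Speed limits (rad/s): [2.79, 2.79, 3.14, 3.14, 3.14, 3.14].

INTERFACE

Orientations are given as [roll, pitch, yaw] about the fixed x, y, z axes, in that order (R = Rz(yaw) Ry(pitch) Rx(roll)).
In Python, from bench import robot gives the robot as it stands. The module is installed in compiled form; this text tells all that it offers.
- The arm moves only by the tool move_arm, never from a script. Its argument "motion" is one flat list of numbers, 7 for each row, row after row: the turn, a rotation vector about the tool's x, y, z in units of 45 degrees (1.0 is 45 degrees), then the shift along the tool's x, y, z in units of 100 mm (1.0 is 100 mm), then the opening, from 0 (shut) to 1 (fully open). A call has 1 to 12 rows; each row shifts and turns the commanded pose from where the row before left it, along the tool's axes as they then stand; what a row does not reach is not made up. A row lasts 1/12 s, in which the tool goes at most 41.7 mm and 7.16 degrees, less where a joint would pass 70% of its speed; a pose out of reach is approached as far as the arm can. A call with a number of a shift or a turn outside -1 to 1 is refused whole. A call with a gripper value outside its range is refused whole. The fingers move at their own pace and stop on an object; the grip force is fixed at half the most. Time passes only in rows, so rows that do not move let the fingers close. It gives the time, the measured TCP pose, the force, the opening and the grip force at its end, in the units of the state.
- robot.get_obs(): the state, without advancing time (a new reading comes with each control period).
- robot.snapshot(name): name is "scene" or "top" or "wrist"; returns the picture (400x640x3 uint8, red, green, blue); there is no depth.
- robot.get_calibration(name): a dict with "fx", "fy", "cx", "cy" (pixels), "R" (3x3) and "t" (3): a world point X has camera coordinates R X + t. Camera axes: x right, y down, z forward; pixel columns grow to the right and rows downward; lengths in m; the calibration is good to about 2 mm. A picture is of the moment at which its call begins: read the wrist's pose just before it. get_calibration takes no time and is no camera call; for the wrist camera it gives the pose at the moment of the call.
- robot.close_job(): hands the job in; it is judged then, once.
The state is a dict: "time": time; "joint_positions": joint angles; "qvel": joint speeds; "joint_torque": joint torques, N m; "tool_pos": TCP position; "ee_rot": TCP orientation; "wrist_force": force on the tool from outside, world axes, zero at the start; "wrist_torque": the same for the moment, N m; "width": finger opening in m; "finger_force": force on a finger pad.
Only numpy, scipy, OpenCV 4.12 (cv2) and the standard library are available. Lean on these libraries where they do the work, as an engineer would, in place of code of your own. Each camera call takes 0.05 s, during which the arm holds its last target. There are 200 camera calls.

## Working session

There is one attempt and no reset: what is moved stays moved. The work goes in short steps, Python scripts to look and compute and a tool call to move; the robot and the scene stay as the last step left them, time stands still between calls to the robot, and variables do not carry over. Pictures are saved under pics/ and viewed, at most 10 in all, crops included, and the job is handed in when it is done.

Besides the shell and the picture viewer there is one more tool, called as name(argument=value, ...) on one line, values as JSON. move_arm: Moves the arm, as the interface text tells. Shifts and turns lie within -1 to 1; 1 stands for 100 mm of shift or 45 degrees of turn. Its arguments: {"type":"object","properties":{"motion":{"type":"array","items":{"type":"number"}}},"required":["motion"]}

```bash
mkdir -p pics; python3 - <<'E'
from bench import robot
import cv2,numpy as np
for n in("scene","top"):
    cv2.imwrite(f"pics/{n}0.png",robot.snapshot(n)[:,:,::-1])
    c=robot.get_calibration(n);print(n,c["fx"],np.round(c["R"],3).tolist(),np.round(c["t"],3))
o=robot.get_obs();print(o["time"],o["tool_pos"],o["ee_rot"],o["width"],robot.tcp_to_grasp)
E
```

```text
scene 514.3694518004806 [[-0.154, 0.988, 0.002], [0.673, 0.106, -0.732], [-0.723, -0.111, -0.682]] [ 0.072 -0.302  1.582]
top 454.1211662644045 [[0.006, -1.0, -0.004], [-0.981, -0.005, -0.194], [0.194, 0.005, -0.981]] [-0.014  0.596  0.809]
0.1 [ 0.12145792 -0.53593576  0.20444957] [-3.13967710e+00 -1.59411109e-04  2.22820383e-01] 0.09396324100172268 -0.0188
```

View pics/top0.png

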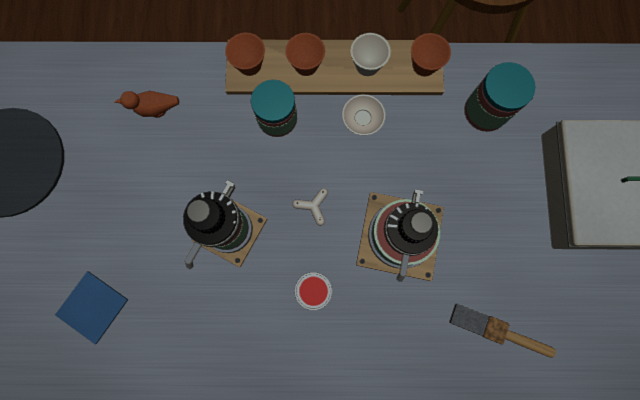

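View pics/scene0.png

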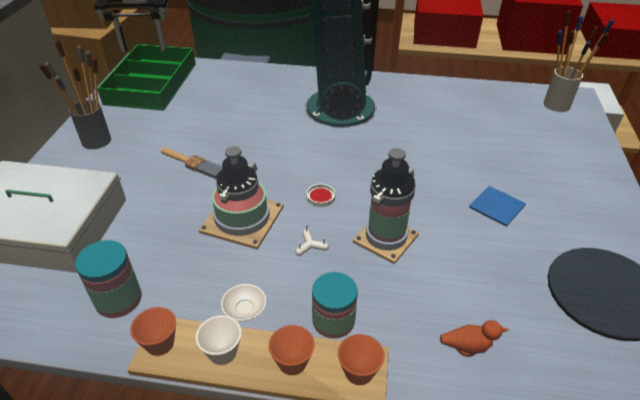

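The top view shows the wide jar's dispenser at about (410,232), with its stem top at (421,222). The slim one is at about (211,220), with its stem top at (199,210). Next I'll enlarge the wide head.

```bash
cat > h.py <<'E'
import numpy as np
from bench import robot
def ray(n,u,v,z,c=None):
    c=c or robot.get_calibration(n); R=np.array(c["R"]);t=np.array(c["t"])
    d=R.T@[(u-c["cx"])/c["fx"],(v-c["cy"])/c["fy"],1]; o=-R.T@t
    return o+d*(z-o[2])/d[2]
def proj(n,X,c=None):
    c=c or robot.get_calibration(n); p=np.array(c["R"])@X+c["t"]
    return np.array([c["fx"]*p[0]/p[2]+c["cx"],c["fy"]*p[1]/p[2]+c["cy"]])
E
python3 - <<'E'
import cv2,numpy as np
from h import *
a=cv2.imread("pics/top0.png")[180:290,350:450];b=cv2.imread("pics/scene0.png")[140:250,190:290]
m=np.hstack([cv2.resize(x,None,fx=4,fy=4,interpolation=cv2.INTER_CUBIC) for x in(a,b)])
cv2.imwrite("pics/crop0.png",m)
print("stem",ray("top",421,222,.204),ray("scene",234,152,.204))
print("slim stem",ray("top",199,210,.246),ray("scene",397,154,.246))
E
```

```text
stem [ 0.52478537 -0.17122698  0.204     ] [ 0.52865089 -0.16604158  0.204     ]
slim stem [0.53507024 0.16572757 0.246     ] [0.53847002 0.16973568 0.246     ]
```

View pics/crop0.png

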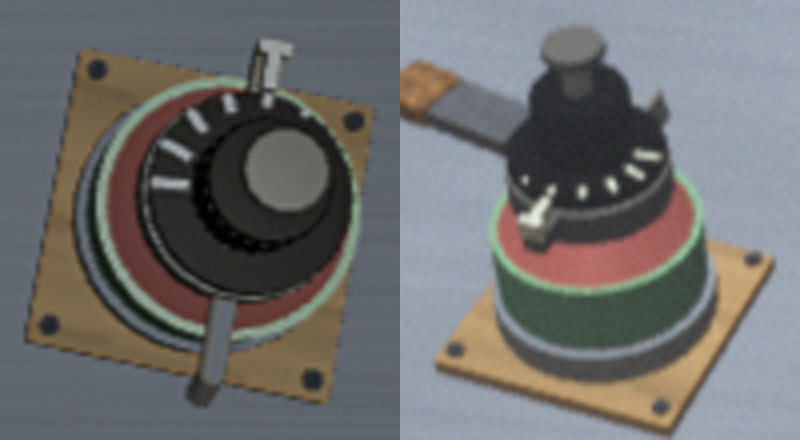

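In the crop, the wide jar's pointer is at (270,65) in the left half. The bars run counter-clockwise from the shortest at (305,112), through (267,100), to the longest at (170,184). The second bar is at the pointer, so it reads dose 2, and I need +48° clockwise (positive about the downward tool z). Both views put the axis at about (0.527,-0.169).

move_arm(motion=[0,0,0,0.1,-0.05,-0.1,1,0,0,0,0.2,-0.11,-0.1,1,0,0,0,0.2,-0.11,-0.1,1,0,0,0,0.2,-0.11,-0.05,1,0,0,0,0.2,-0.11,0,1,0,0,0,0.2,-0.11,0,1,0,0,0,0.2,-0.11,0,1,0,0,0,0.2,-0.11,0,1,0,0,0,0.2,-0.11,0,1,0,0,0,0.2,-0.11,0,1,0,0,0,0.2,-0.11,0,1,0,0,0,0.2,-0.11,0,1])

```text
time: 1.1
tool_pos: [0.319, -0.3611, 0.2412]
ee_rot: [3.141, -0.0, 0.223]
wrist_force: [-0.8, -0.6, -0.3]
width: 0.0939
finger_force: 0.0
```

move_arm(motion=[0,0,0,0.2,-0.11,0,1,0,0,0,0.2,-0.11,0,1,0,0,0,0.2,-0.11,0,1,0,0,0,0.2,-0.11,0,1,0,0,0,0.2,-0.12,0,1,0,0,0,0.2,-0.12,0,1,0,0,0,0.2,-0.12,0,1,0,0,0,0.1,-0.06,0,1,0,0,0,0,0,0,1,0,0,0,0,0,0,1])

```text
time: 1.93
tool_pos: [0.4452, -0.2454, 0.2407]
ee_rot: [3.141, 0.001, 0.224]
wrist_force: [-0.8, -0.7, 0.1]
width: 0.0938
finger_force: 0.0
```

```bash
python3 - <<'E'
from h import *
import cv2
o=robot.get_obs();print(o["time"],o["tool_pos"],o["ee_rot"],o["joint_positions"])
c=robot.get_calibration("wrist");im=robot.snapshot("wrist");cv2.imwrite("pics/w1.png",im[:,:,::-1])
print(c)
for X in([.527,-.169,.204],[.527,-.169,.174],[.527,-.169,.134]):print(proj("wrist",np.array(X),c))
E
```

```text
1.9333 [ 0.44520114 -0.24541609  0.24070108] [3.14110149e+00 6.72496184e-04 2.24079042e-01] [-6.14794646e-01 -9.96973052e-03  1.40203659e+00 -8.41936236e-04
  1.74960978e+00  7.31772761e-01]
{'fx': 353.01343191365083, 'fy': 353.01343191365083, 'cx': 315.3913251757507, 'cy': 197.94580503578158, 'R': array([[ 2.23158255e-01, -9.74782228e-01,  4.06001102e-05],
       [-9.41790955e-01, -2.15594772e-01,  2.57970329e-01],
       [-2.51456139e-01, -5.76064454e-02, -9.66152839e-01]]), 't': array([-0.33904911,  0.32928467,  0.5218565 ])}
[216.29589202  61.65877893]
[228.72990749  66.93325086]
[241.14989259  72.20177114]
```

View pics/w1.png

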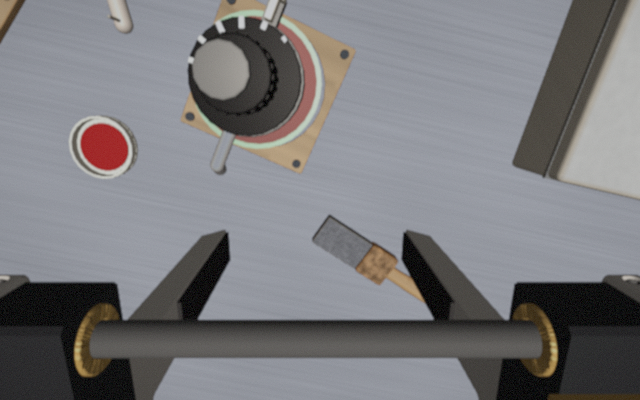

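The wrist view shows the stem top at about (221,70), the skirt centred at about (245,76) and the pointer at (274,10). The second bar is at the pointer, which confirms dose 2.

```bash
python3 - <<'E'
from h import *
o=robot.get_obs();c=robot.get_calibration("wrist")
p=ray("wrist",221,70,.204,c);q=ray("wrist",245,76,.134,c);print(p,q)
y=o["ee_rot"][2]
g=np.mean([p[:2],q[:2],[.527,-.169]],axis=0);d=g-o["tool_pos"][:2];print(g,"tool x,y units",10*(d@[np.cos(y),np.sin(y)]),10*(d@[np.sin(y),-np.cos(y)]),"z",10*(o["tool_pos"][2]-.139))
E
```

```text
[ 0.52287398 -0.17297589  0.204     ] [ 0.52467873 -0.1729952   0.134     ]
[ 0.5248509  -0.17165703] tool x,y units 0.9446500608709423 -0.5481020646191924 z 1.016682581392264
```

move_arm(motion=[0,0,0,0.1,-0.06,0,1,0,0,0,0.15,-0.09,0,1,0,0,0,0.15,-0.09,0,1,0,0,0,0.15,-0.09,0,1,0,0,0,0.15,-0.09,0,1,0,0,0,0.15,-0.08,0,1,0,0,0,0.095,-0.05,0,1,0,0,0,0,0,0,1,0,0,0,0,0,0,1])

```text
time: 2.73
tool_pos: [0.5251, -0.1714, 0.2403]
ee_rot: [3.141, 0.001, 0.223]
wrist_force: [0.6, 0.2, 0.0]
width: 0.0943
finger_force: 0.0
```

move_arm(motion=[0,0,0,0,0,0.1,1,0,0,0,0,0,0.1,1,0,0,0,0,0,0.1,1,0,0,0,0,0,0.1,1,0,0,0,0,0,0.1,1,0,0,0,0,0,0.1,1,0,0,0,0,0,0.1,1,0,0,0,0,0,0.1,1,0,0,0,0,0,0.1,1,0,0,0,0,0,0.1,1,0,0,0,0,0,0,1])

```text
time: 3.65
tool_pos: [0.524, -0.1706, 0.1375]
ee_rot: [-3.139, 0.004, 0.223]
wrist_force: [0.1, 0.8, -0.9]
width: 0.0939
finger_force: 0.0
```

```bash
python3 - <<'E'
from h import *
import cv2
o=robot.get_obs();print(o["time"],o["tool_pos"],o["ee_rot"],o["wrist_force"])
a=robot.snapshot("wrist")[:,:,::-1];b=robot.snapshot("top")[150:310,320:480,::-1]
cv2.imwrite("pics/w2.png",np.hstack([cv2.resize(a,(480,300)),cv2.resize(b,(300,300),interpolation=cv2.INTER_CUBIC)]))
E
```

```text
3.65 [ 0.52396935 -0.17058595  0.13745939] [-3.13889823  0.00384046  0.22287722] [ 0.14735766  0.7898194  -0.86607845]
```

View pics/w2.png

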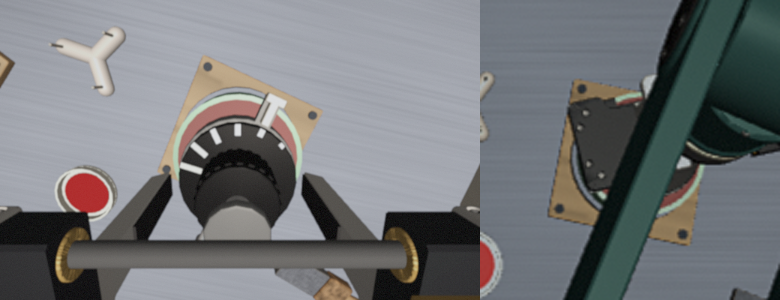

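The grip at x≈238 is centred between the fingers (173 and 303 in the wrist view), so I'll close. The second bar at (262,132) is at the pointer.

move_arm(motion=[0,0,0,0,0,-0.015,0.6,0,0,0,0,0,0,0.3,0,0,0,0,0,0,0.3,0,0,0,0,0,0,0.3,0,0,0,0,0,0,0.3,0,0,0,0,0,0,0.3,0,0,0,0,0,0,0.3,0,0,0,0,0,0,0.3])

```text
time: 4.42
tool_pos: [0.5252, -0.1707, 0.142]
ee_rot: [-3.141, 0.0, 0.223]
wrist_force: [0.2, 1.7, 0.4]
width: 0.0516
finger_force: 30.0
```

Gripped at 51.6 mm, which matches the 52 mm grip. Now turning +48°.

move_arm(motion=[0,0,0.09,0,0,0,0.3,0,0,0.09,0,0,0,0.3,0,0,0.09,0,0,0,0.3,0,0,0.09,0,0,0,0.3,0,0,0.09,0,0,0,0.3,0,0,0.09,0,0,0,0.3,0,0,0.09,0,0,0,0.3,0,0,0.09,0,0,0,0.3,0,0,0.09,0,0,0,0.3,0,0,0.09,0,0,0,0.3,0,0,0.09,0,0,0,0.3,0,0,0.08,0,0,0,0.3])

```text
time: 5.42
tool_pos: [0.5251, -0.1713, 0.1421]
ee_rot: [3.141, 0.0, -0.621]
wrist_force: [-1.6, 0.2, 0.8]
width: 0.0515
finger_force: 30.0
```

move_arm(motion=[0,0,0,0,0,0,0.3,0,0,0,0,0,0,0.3,0,0,0,0,0,0,0.3])

```text
time: 5.67
tool_pos: [0.5251, -0.1713, 0.1421]
ee_rot: [3.141, 0.0, -0.616]
wrist_force: [-1.9, -0.1, 2.0]
width: 0.0518
finger_force: 30.0
```

```bash
python3 - <<'E'
from h import *
import cv2
o=robot.get_obs();print(o["time"],o["tool_pos"],o["ee_rot"],o["wrist_force"],o["wrist_torque"])
a=robot.snapshot("wrist")[:,:,::-1];cv2.imwrite("pics/w3.png",a)
E
```

```text
5.6667 [ 0.52507597 -0.17132188  0.14207273] [ 3.14105297e+00  1.16970940e-04 -6.16330037e-01] [-1.89427568 -0.100066    2.02484523] [ 0.05803807  0.23639802 -0.01170681]
```

View pics/w3.png

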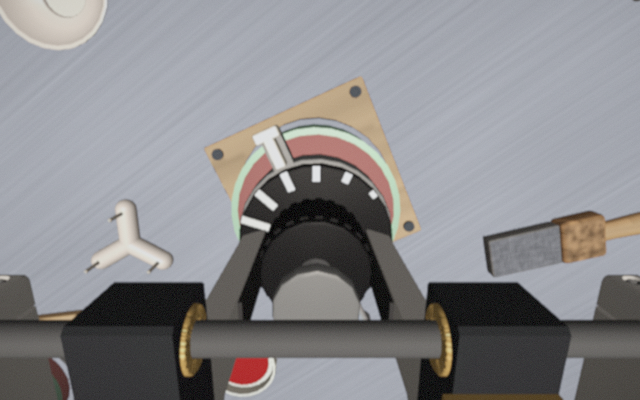

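The pointer stem reaches (287,165) and lines up with the bar at (288,182). Counting from the shortest: (373,194), (347,178), (316,174), (288,182). The fourth bar is at the pointer, so I can release and lift.

move_arm(motion=[0,0,0,0,0,0,1,0,0,0,0,0,0,1,0,0,0,0,0,0,1,0,0,0,0,0,0,1,0,0,0,0,0,0,1,0,0,0,0,0,0,1,0,0,0,0,0,0,1,0,0,0,0,0,0,1])

```text
time: 6.38
tool_pos: [0.5253, -0.1712, 0.142]
ee_rot: [3.142, -0.0, -0.618]
wrist_force: [-1.1, -1.0, -0.4]
width: 0.0939
finger_force: 0.0
```

move_arm(motion=[0,0,0,0,0,-0.1,1,0,0,0,0,0,-0.15,1,0,0,0,0,0,-0.15,1,0,0,0,0,0,-0.15,1,0,0,0,0,0,-0.15,1,0,0,0,0,0,-0.15,1,0,0,0,0,0,-0.15,1,0,0,0,-0.1,0,-0.05,1,0,0,0,-0.2,0,0,1,0,0,0,-0.2,0,0,1,0,0,0,-0.2,0,0,1,0,0,0,-0.1,0,0,1])

```text
time: 7.38
tool_pos: [0.4582, -0.1235, 0.2474]
ee_rot: [-3.141, 0.0, -0.617]
wrist_force: [0.5, -0.6, -0.4]
width: 0.0937
finger_force: 0.0
```

```bash
python3 - <<'E'
from h import *
import cv2
a=robot.snapshot("wrist")[:,:,::-1];b=robot.snapshot("top")[::1,:,::-1]
o=robot.get_obs();print(o["time"],o["tool_pos"],o["wrist_force"])
cv2.imwrite("pics/w4.png",np.vstack([a[:260],cv2.resize(b[170:280,150:450],(640,235))]))
E
```

```text
7.4833 [ 0.45911344 -0.123974    0.24768945] [-0.90757478 -0.36674405  0.36311086]
```

View pics/w4.png

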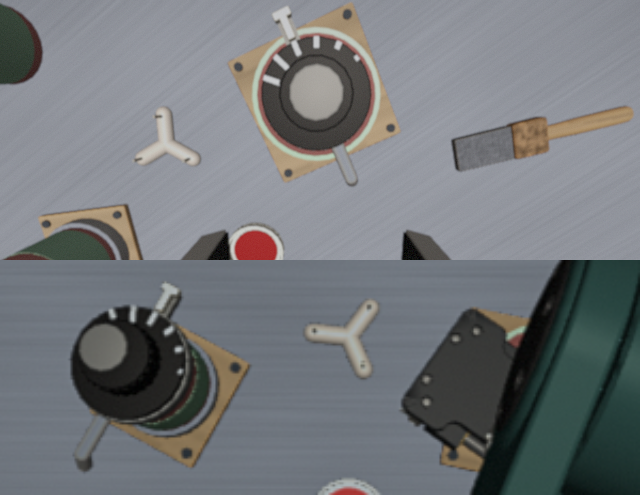

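After release, the fourth bar (295,48) is at the pointer (290,35). The bars counted from the shortest are at (357,58), (338,44), (316,42) and (295,48). The gripper is clear and the slim jar hasn't moved.

```bash
python3 -c "
from bench import robot
print(robot.close_job())"
```

```text
the job is handed in; nothing more can be done
None
```

The wide jar's dose sleeve went from 2 to 4 and stayed there after release, with the fourth bar at the pointer; the slim jar's dispenser was not touched, and the job is handed in (no verdict was returned).

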